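# Lock a filter cartridge into its housing base

### The arm

A 6-joint arm with a two-finger parallel gripper is mounted at the origin on the work surface. World frame = base frame: x ahead of the robot, y to its left, z up, the work surface at z = 0. Lengths are in mm, angles in rad, forces in N, time in s.
With the tool pointing down it reaches from about 400 to 925 mm from the base axis. Payload 12.5 kg.
Tool frame: the origin (TCP) lies on the centre line of the jaws, within the pads' length; the fingertips stand 14 mm ahead of it and the grasp point (between the pads) lies 5 mm behind it; z points along the fingers, x is the direction in which the jaws open and shut, and the axes are right-handed (so a half turn about z gives the same grasp; the last joint's range is limited). The gripper opens to 95 mm and grips with 3 to 60 N. Pads are 20 mm wide; open, the fingers measure 119 mm over their backs; the gripper's body (75 mm by 180 mm) begins 59 mm behind the grasp point.
Start: joints at [-1.347, 0.491, 1.559, -0, 1.092, -0.106], TCP at [202.432, -591.328, 208.061] pointing down, gripper open.
Joint ranges: [-3.1, 3.1], [-0.84, 2.19], [0.05, 2.79], [-1.13, 4.28], [0.06, 2.93], [-2.69, 2.69]. Speed limits (rad/s): [2.22, 2.22, 2.79, 3.14, 3.14, 3.14].

### API

Orientations are given as [roll, pitch, yaw] about the fixed x, y, z axes, in that order (R = Rz(yaw) Ry(pitch) Rx(roll)).
In Python, from cell import state, read_camera, job_done gives the robot as it stands.
- The arm moves only by the shell command python3 -m handwheel 'ROWS'. ROWS is JSON, a list of rows, each an object of numbers: "hand": the finger opening in m, from 0 to 0.0951; "x", "y", "z": the shift along the world's x, y, z in m; "spin": the turn about the world's z in units of 5 degrees (1.0 is 5 degrees). In form: [{"hand": .., "x": .., "y": .., "z": .., "spin": ..}, ...]. A call has 1 to 20 rows; each row is the pose to reach, as a shift and turn from the pose commanded when the call began; what a row does not reach only later rows make up. A row lasts 1/12 s, in which the tool goes at most 41.7 mm and 7.16 degrees, less where a joint would pass 70% of its speed; a pose out of reach is approached as far as the arm can. A call with a gripper value outside its range is refused whole. The fingers move at their own pace and stop on an object; the grip force is fixed at half the most. Time passes only in rows, so rows that repeat a pose let the fingers close. It gives the time, the measured TCP pose, the force and the opening at its end, in the units of the state.
- state(): the state, without advancing time (a new reading comes with each control period).
- read_camera(name): name is "side" or "top"; returns a dict with "img" (400x640x3 uint8, red, green, blue), "fx", "fy", "cx", "cy" (pixels), "D" ([k1, k2, p1, p2, k3] as OpenCV has them; the pictures are not rectified), "T" (4x4, takes a point from camera to world coordinates). Camera axes: x right, y down, z forward; pixel columns grow to the right and rows downward; lengths in mm; the calibration is good to about 2 mm. A picture is of the moment at which its call begins. There is no depth.
- job_done(): hands the job in, once; it reports no verdict.
The state is a dict: "t": time; "joints": joint angles; "qvel": joint speeds; "tau": joint torques, N m; "eef_pos": TCP position; "tcp_rot": TCP orientation; "ft_force": force on the tool from outside, world axes, zero at the start; "moment": the same for the moment, N m; "opening": opening from 0.0 (shut) to 1.0 (fully open).
Only numpy, scipy, OpenCV 4.12 (cv2) and the standard library are available. Lean on these libraries where they do the work, as an engineer would, in place of code of your own. Each camera call takes 0.05 s, during which the arm holds its last target. There are 200 camera calls.

### The job

Take the finned filter cartridge out of the rack and fit it in the socket of the tripod filter-housing base: feel for the two slots with its lugs, push it down against the sprung seal and turn it clockwise to the stop, so that it springs up into its lock and stays there upright when you let go. Press gently, never force the lugs, and leave the other cartridges, the glassware and the steel shell where they stand.

Things in the scene. Friction and masses are not known exactly. Their poses are not given: they have to be found in the camera images.
- cartridge: White filter cartridge, 154 mm tall, 130 to 210 g, standing nozzle-down in one of the rack's holes; the only one with a flat fin on top. Origin: centre of the nozzle's lower end; z up its axis, x along fin and lugs. Nozzle 34 mm diameter, z 0 to 34 mm (first 4 mm chamfered to 26 mm). Body 50 to 54 mm diameter, z 34 to 120 mm.
- fin (a point): Point to grip on the cartridge's fin, on the axis 142 mm above its origin; axes as the cartridge's. The fin is 36 mm long in x, 10 mm thick in y (pinch it across y) and stands from z = 120 mm (flat top of the body) to 154 mm.
- lugs (a point): Point on the cartridge's axis at the underside of its two bayonet lugs, 16 mm above its origin; axes as the cartridge's. The lugs point to +x and -x, reach 28.5 mm from the axis, are 12 mm wide in y and 6 mm thick (z = 16 to 22 mm).
- base: Stainless base of a filter housing on three legs, fixed to the bench. Plate 124 mm diameter, top 60 mm high; feet 93 mm from the axis; two short ports along +y and -y, 40 mm high. On the plate stands a steel collar, 74 mm diameter, top 94 mm high: the bayonet socket. Origin: on the bench, on the socket's axis; z up.
- socket (a point): Centre of the socket's mouth, 94 mm above the bench; axes as the base's. Bore 37 mm wide. Two ears close the collar's top but for two opposite slots, 15.4 mm wide, out to 31 mm from the axis. The collar is clamped where it was last screwed to: the line of the slots may lie at ANY angle to x and is not measured: look, or press lightly and turn until the lugs drop in.
- seat (a point): Point on the socket's axis 68 mm above the bench: where the cartridge's origin is when locked. Height of that origin: 78 mm with the lugs resting on the ears; 71 mm in the slots, touching the seal; 65.5 mm or less (lowest 63 mm) for the lugs to pass under the ears; 68 mm when sprung up into the lock.
- stop (a point): Point on the axis 90 mm high (underside of the pockets). Pushed down, the lugs turn only clockwise seen from above; 65 degrees (1.13 rad) past the slot they meet a hard stop. There they stand below pockets 2.5 mm deep, with 3 mm of play short of the stop; let go, the seal lifts the lugs into them. Keep the push under 25 N, the turn under 0.8 N m.
- seal (a joint): How far the sprung rubber seal at the bottom of the socket is pressed down, in m: 0 free, 0.003 with the cartridge locked, 0.0055 when the lugs just clear the ears, 0.008 at most. It pushes up with 4.5 N at 0 and 1 N more per mm (12.5 N at the end).
- rack: Low rack fixed to the bench: a grey plastic plate 90 mm (x) by 310 mm (y), 28 mm high, with three 40 mm holes on its y axis at -100, 0 and +100 mm. Origin: centre of its underside. The cartridge's lugs rest on the plate, its nozzle hanging 16 mm into the hole (origin 12 mm above the bench).
- plain_a: Bystander in the rack: flat-topped cartridge without fin or lugs, 54 mm diameter, 100 mm tall, origin at its nozzle's lower end (12 mm above the bench).
- plain_b: Bystander in the rack: as plain_a, but 88 mm tall.
- shell: Bystander: the housing's steel shell with a pressure gauge on top, 114 mm foot diameter, about 200 mm tall, standing on the bench; origin: centre of its foot.
- media_bottle: Bystander: glass bottle with screw cap, 68 mm diameter, 150 mm tall; origin: centre of its foot.
- media_bottle2: Bystander: smaller glass bottle with screw cap, 56 mm diameter, 120 mm tall; origin: centre of its foot.
- beaker: Bystander: glass beaker, 72 mm diameter, 85 mm tall; origin: centre of its foot.

How it is judged (in metres and radians):
On the way, in this order (a step that is already met when the one before it is completed fails the run):
1. the finned cartridge is lifted clear of the rack (its nozzle end more than 60 mm above the bench) (height (world z) of cartridge above 0.06 m), for 0.1 s.
2. its lugs are in the slots and it is pushed down on the seal, low enough for the lugs to pass under the ears (seal pressed more than 5 mm) (value of joint seal above 0.005 m and horizontal distance between cartridge and base below 0.005 m and z of cartridge in the frame of base below 0.0675 m), for 0.05 s.
At the end, for the whole second after the job is handed in: Cartridge locked, released, at rest: upright within 0.08 rad, within 5 mm of the socket axis, nozzle end 66 to 69.5 mm above the bench, seal held down 1.8 to 4.3 mm by the lugs; plain cartridges within 20 mm, shell, bottles, beaker within 30 mm of their starts (value of joint seal between 0.0018 and 0.0043 m and z of cartridge in the frame of base between 0.066 and 0.0695 m and horizontal distance between cartridge and base below 0.005 m and angle between cartridge's own z axis and vertical below 0.08 rad and linear speed of cartridge below 0.02 m/s and distance of each of plain_a, plain_b from where it was at the start of the episode below 0.02 m and distance of each of shell, media_bottle, media_bottle2, beaker from where it was at the start of the episode below 0.03 m); the robot touches nothing.
It fails at once if the cartridge is forced: more than 60 N in all between it and the base with its socket and seal (contact force between cartridge and base above 60 N).
It fails at once if a plain cartridge, the shell or a piece of glassware is knocked over (angle between any of plain_a, plain_b, shell, media_bottle, media_bottle2, beaker's own z axis and vertical above 0.4 rad).
It also fails if it takes over 72 s, if anything falls off the work surface, if the arm or the gripper's body presses on something with over 40 N, if the wrist force passes 120 N, or if a joint passes its speed limit or range.

## Working session

There is one attempt and no reset: what is moved stays moved. The work goes in short steps, Python scripts to look and compute and a shell command to move; the robot and the scene stay as the last step left them, time stands still between calls to the robot, and variables do not carry over. Pictures are saved under pics/ and viewed, about 8 in all and at most 12, crops included, and the job is handed in when it is done.

```bash
ls; mkdir -p pics; python3 - <<'E'
from cell import *
import cv2
print(state())
for n in("side","top"):
    c=read_camera(n); cv2.imwrite(f"pics/{n}0.png",c["img"][:,:,::-1]); print(n,{k:c[k] for k in c if k!="img"})
E
```

```text
pics
{'t': 0.0, 'joints': array([-1.34659256e+00,  4.91545991e-01,  1.55945385e+00, -1.40547033e-05,
        1.09168061e+00, -1.05580403e-01]), 'qvel': array([ 2.21016720e-04,  1.52711831e-04, -1.58332615e-03,  3.88935668e-05,
       -5.84983144e-04, -9.59302741e-05]), 'tau': array([-3.07533512e-03, -6.12650728e+01, -2.58185202e+01,  6.91750715e-02,
        4.82184766e-02, -8.04872047e-05]), 'eef_pos': array([ 202.37344468, -591.06610123,  207.46866167]), 'tcp_rot': array([-3.14149041e+00,  1.08305996e-03, -1.24100562e+00]), 'ft_force': array([-0.2808259 ,  0.29225282, -0.00684243]), 'moment': array([0.04333937, 0.01282875, 0.04487251]), 'opening': 1.0009869547931407}
side {'fx': 364.80991363528676, 'fy': 364.80991363528676, 'cx': 315.6756662199566, 'cy': 197.8023675013119, 'D': array([-0.0742904,  0.       ,  0.       ,  0.       ,  0.       ]), 'T': array([[-8.08812066e-01, -3.73648818e-01,  4.54103075e-01,
         7.29841378e+01],
       [-5.87676379e-01,  5.41713330e-01, -6.00985143e-01,
         5.80717723e+02],
       [-2.14363003e-02, -7.52949686e-01, -6.57728862e-01,
         8.05379681e+02],
       [ 0.00000000e+00,  0.00000000e+00,  0.00000000e+00,
         1.00000000e+00]])}
top {'fx': 375.1320033138453, 'fy': 375.1320033138453, 'cx': 323.60672755999275, 'cy': 200.13852311798735, 'D': array([-0.04890033,  0.        ,  0.        ,  0.        ,  0.        ]), 'T': array([[-1.49288589e-02, -9.96506252e-01,  8.21731092e-02,
         4.74830079e+02],
       [-9.99658984e-01,  1.31139653e-02, -2.25818343e-02,
        -4.84025977e+01],
       [ 2.14253237e-02, -8.24822079e-02, -9.96362204e-01,
         1.07654409e+03],
       [ 0.00000000e+00,  0.00000000e+00,  0.00000000e+00,
         1.00000000e+00]])}
```

View pics/top0.png

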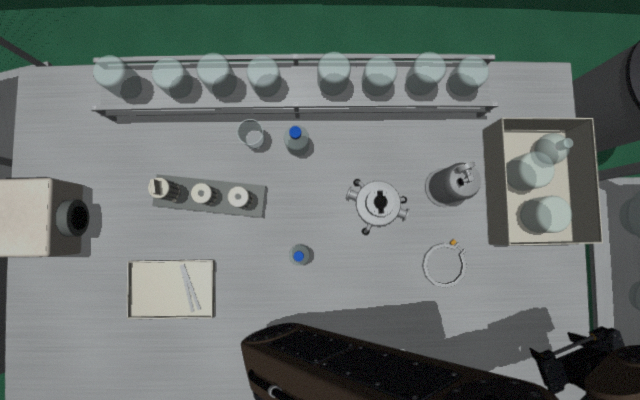

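View pics/side0.png

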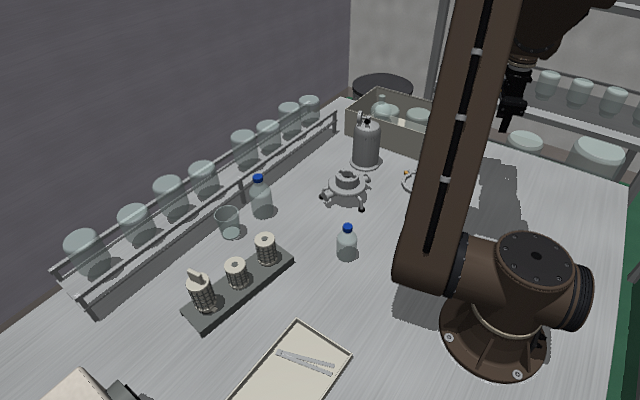

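The top view shows the finned cartridge at about (158,187) in the rack's left hole and the base at (380,203), with dark slots roughly along the image's vertical. The shell is at (460,183) and a bottle at (300,255). Next I'll enlarge the cartridge and socket.

```bash
cat > h.py <<'E'
from cell import *
import cv2, numpy as np
def ray(c,u,v):
    K=np.array([[c["fx"],0,c["cx"]],[0,c["fy"],c["cy"]],[0,0,1.]])
    p=cv2.undistortPoints(np.array([[[u,v]]],float),K,c["D"])[0,0]
    return c["T"][:3,3],c["T"][:3,:3]@np.array([p[0],p[1],1])
def at(c,u,v,z):
    o,d=ray(c,u,v); return (o+d*(z-o[2])/d[2])[:2].round(1)
def pix(c,P):
    T=np.linalg.inv(c["T"]); K=np.array([[c["fx"],0,c["cx"]],[0,c["fy"],c["cy"]],[0,0,1.]])
    return cv2.projectPoints(np.array(P,float).reshape(-1,1,3),cv2.Rodrigues(T[:3,:3])[0],T[:3,3],K,c["D"])[0].reshape(-1,2)
def crop(c,u,v,w=25,s=8):
    return cv2.resize(c["img"][v-w:v+w,u-w:u+w,::-1],None,fx=s,fy=s,interpolation=cv2.INTER_CUBIC)
E
python3 - <<'E'
from h import *
t=read_camera("top"); s=read_camera("side")
cv2.imwrite("pics/c1.png",np.vstack([np.hstack([crop(t,160,187,25,6),crop(t,380,203,25,6)]),np.hstack([crop(s,200,288,25,6),crop(s,347,182,25,6)])]))
print(at(t,380,203,94),at(t,158,187,166))
for u,v in((153,174),(267,186),(263,216),(153,204)): print(at(t,u,v,28))
for n,u,v,z in(("A",201,193,112),("B",239,198,100),("shell",461,180,180),("b",295,132,150),("b2",299,256,120),("bk",250,130,85)): print(n,at(t,u,v,z))
E
```

```text
[ 546.3 -219.4] [587.5 335.3]
[641.7 408.6]
[603.2  86.2]
[519.1  97.6]
[556.7 406.5]
A [577.  245.9]
B [563.9 150.1]
shell [ 593.8 -405.5]
b [7.243e+02 1.000e-01]
b2 [412.9  -5.8]
bk [748.7 124.5]
```

View pics/c1.png

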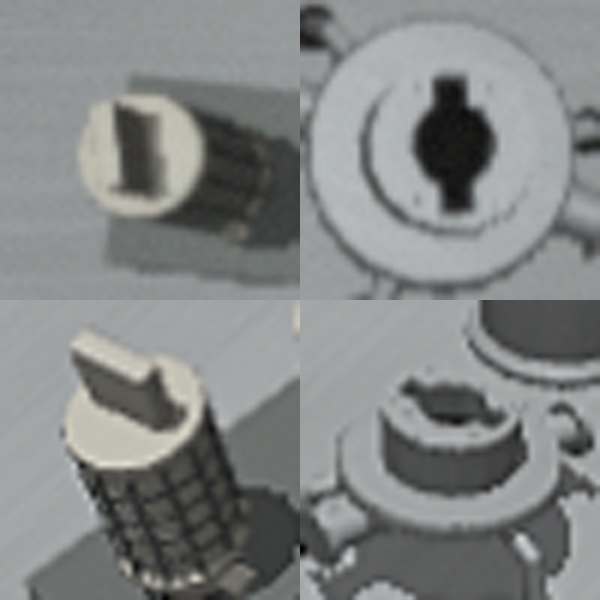

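```bash
python3 - <<'E'
from h import *
t=read_camera("top"); s=read_camera("side")
P=lambda x,y:(355+(x-300+.5)/6-.5,178+(y+.5)/6-.5)
print("bore",at(t,*P(454,143),94))
a=at(t,*P(451,76),94);b=at(t,*P(458,212),94);print("slots",a,b,(a+b)/2,np.degrees(np.arctan2(*(a-b)[::-1])))
print("collar top left/right etc",[at(t,*P(x,y),94) for x,y in((363,150),(527,205))])
print("body top ctr",at(t,135+141/6-.4,162+155/6-.4,132))
Q=[at(s,175+x/6-.4,263+(y-300)/6-.4,166) for x,y in((72,348),(88,333),(157,372),(140,383))]
print("fin corners side",Q,np.mean(Q,0))
d=Q[2]-Q[1];e=Q[3]-Q[0];print([np.degrees(np.arctan2(v[1],v[0])) for v in(d,e)],np.linalg.norm(d),np.linalg.norm(e))
print("top fin dark edge",[at(t,135+x/6-.4,162+y/6-.4,z) for x,y,z in((117,103,166),(122,190,166),(160,112,132),(163,192,132))])
print("side socket ctr",at(s,322+153/6-.4,157+103/6-.4,94))
E
```

```text
bore [ 550.5 -220.2]
slots [ 580.2 -219.6] [ 520.1 -221.1] [ 550.15 -220.35] 1.4297143184618781
collar top left/right etc [array([ 548. , -179.9]), array([ 522.8, -251.7])]
body top ctr [590.6 349.3]
fin corners side [array([605.7, 356.8]), array([606.3, 348.7]), array([571.3, 345.4]), array([572.5, 352.4])] [588.95  350.825]
[np.float64(-174.61374972971177), np.float64(-172.4505782317367)] 35.15522720734429 33.490297102295216
top fin dark edge [array([607.9, 345.4]), array([572.2, 342.5]), array([608.8, 341.6]), array([574.7, 339.6])]
side socket ctr [ 550. -221.]
```

```bash
python3 -m handwheel '[{"hand":0.095,"z":0.04},{"hand":0.095,"z":0.08},{"hand":0.095,"z":0.11},{"hand":0.095,"x":0.348,"y":0.371,"z":0.11,"spin":-2.7},{"hand":0.095,"x":0.348,"y":0.371,"z":0.11,"spin":-2.7},{"hand":0.095,"x":0.348,"y":0.371,"z":0.11,"spin":-2.7},{"hand":0.095,"x":0.348,"y":0.371,"z":0.11,"spin":-2.7},{"hand":0.095,"x":0.348,"y":0.371,"z":0.11,"spin":-2.7},{"hand":0.095,"x":0.348,"y":0.371,"z":0.11,"spin":-2.7},{"hand":0.095,"x":0.348,"y":0.371,"z":0.11,"spin":-2.7},{"hand":0.095,"x":0.348,"y":0.371,"z":0.11,"spin":-2.7},{"hand":0.095,"x":0.348,"y":0.371,"z":0.11,"spin":-2.7},{"hand":0.095,"x":0.348,"y":0.371,"z":0.11,"spin":-2.7},{"hand":0.095,"x":0.348,"y":0.371,"z":0.11,"spin":-2.7},{"hand":0.095,"x":0.348,"y":0.371,"z":0.11,"spin":-2.7},{"hand":0.095,"x":0.348,"y":0.371,"z":0.11,"spin":-2.7},{"hand":0.095,"x":0.348,"y":0.371,"z":0.11,"spin":-2.7},{"hand":0.095,"x":0.348,"y":0.371,"z":0.11,"spin":-2.7}]'
```

```text
invalid input
```

```bash
python3 -m handwheel '[{"hand":0.095,"x":0,"y":0,"z":0.04,"spin":0},{"hand":0.095,"x":0,"y":0,"z":0.08,"spin":0},{"hand":0.095,"x":0,"y":0,"z":0.11,"spin":0},{"hand":0.095,"x":0.348,"y":0.371,"z":0.11,"spin":-2.7},{"hand":0.095,"x":0.348,"y":0.371,"z":0.11,"spin":-2.7},{"hand":0.095,"x":0.348,"y":0.371,"z":0.11,"spin":-2.7},{"hand":0.095,"x":0.348,"y":0.371,"z":0.11,"spin":-2.7},{"hand":0.095,"x":0.348,"y":0.371,"z":0.11,"spin":-2.7},{"hand":0.095,"x":0.348,"y":0.371,"z":0.11,"spin":-2.7},{"hand":0.095,"x":0.348,"y":0.371,"z":0.11,"spin":-2.7},{"hand":0.095,"x":0.348,"y":0.371,"z":0.11,"spin":-2.7},{"hand":0.095,"x":0.348,"y":0.371,"z":0.11,"spin":-2.7},{"hand":0.095,"x":0.348,"y":0.371,"z":0.11,"spin":-2.7},{"hand":0.095,"x":0.348,"y":0.371,"z":0.11,"spin":-2.7},{"hand":0.095,"x":0.348,"y":0.371,"z":0.11,"spin":-2.7},{"hand":0.095,"x":0.348,"y":0.371,"z":0.11,"spin":-2.7},{"hand":0.095,"x":0.348,"y":0.371,"z":0.11,"spin":-2.7},{"hand":0.095,"x":0.348,"y":0.371,"z":0.11,"spin":-2.7}]'
```

```text
t: 1.8
eef_pos: [550.2, -220.3, 317.8]
tcp_rot: [3.141, -0.0, -1.475]
ft_force: [-0.2, -1.3, -0.9]
opening: 0.998
```

```bash
python3 -m handwheel '[{"hand":0.095,"x":0.04,"y":0.57,"z":0,"spin":0},{"hand":0.095,"x":0.04,"y":0.57,"z":0,"spin":0},{"hand":0.095,"x":0.04,"y":0.57,"z":0,"spin":0},{"hand":0.095,"x":0.04,"y":0.57,"z":0,"spin":0},{"hand":0.095,"x":0.04,"y":0.57,"z":0,"spin":0},{"hand":0.095,"x":0.04,"y":0.57,"z":0,"spin":0},{"hand":0.095,"x":0.04,"y":0.57,"z":0,"spin":0},{"hand":0.095,"x":0.04,"y":0.57,"z":0,"spin":0},{"hand":0.095,"x":0.04,"y":0.57,"z":0,"spin":0},{"hand":0.095,"x":0.04,"y":0.57,"z":0,"spin":0},{"hand":0.095,"x":0.04,"y":0.57,"z":0,"spin":0},{"hand":0.095,"x":0.04,"y":0.57,"z":0,"spin":0},{"hand":0.095,"x":0.04,"y":0.57,"z":0,"spin":0},{"hand":0.095,"x":0.04,"y":0.57,"z":0,"spin":0},{"hand":0.095,"x":0.04,"y":0.57,"z":0,"spin":0},{"hand":0.095,"x":0.04,"y":0.57,"z":0,"spin":0},{"hand":0.095,"x":0.04,"y":0.57,"z":-0.04,"spin":0},{"hand":0.095,"x":0.04,"y":0.57,"z":-0.08,"spin":0},{"hand":0.095,"x":0.04,"y":0.57,"z":-0.118,"spin":0},{"hand":0.095,"x":0.04,"y":0.57,"z":-0.118,"spin":0}]'; python3 - <<'E'
from h import *
s=read_camera("side"); u,v=pix(s,[588,349,180])[0].astype(int)
cv2.imwrite("pics/c2.png",crop(s,u,v,50,6))
E
```

```text
t: 3.47
eef_pos: [588.5, 345.6, 193.2]
tcp_rot: [3.131, -0.004, -1.479]
ft_force: [-1.2, -0.1, -0.8]
opening: 1.002
```

View pics/c2.png

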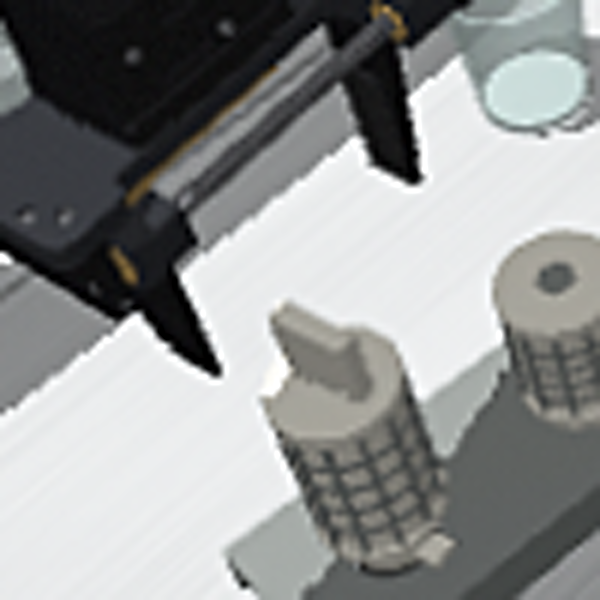

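The jaws straddle the fin (fingertips at about (215,375) and (415,180) in the crop, fin at (320,345)). Next I lower onto it.

```bash
python3 -m handwheel '[{"hand":0.095,"x":0,"y":0,"z":0,"spin":0},{"hand":0.095,"x":0,"y":0,"z":0,"spin":0},{"hand":0.095,"x":0,"y":0,"z":-0.015,"spin":0},{"hand":0.095,"x":0,"y":0,"z":-0.03,"spin":0},{"hand":0.095,"x":0,"y":0,"z":-0.04,"spin":0},{"hand":0.095,"x":0,"y":0,"z":-0.045,"spin":0},{"hand":0.095,"x":0,"y":0,"z":-0.048,"spin":0},{"hand":0.095,"x":0,"y":0,"z":-0.048,"spin":0},{"hand":0.095,"x":0,"y":0,"z":-0.048,"spin":0},{"hand":0.095,"x":0,"y":0,"z":-0.048,"spin":0}]'
```

```text
t: 4.35
eef_pos: [590.8, 349.8, 152.9]
tcp_rot: [-3.14, 0.0, -1.477]
ft_force: [0.5, -0.2, 0.6]
opening: 0.998
```

```bash
python3 -m handwheel '[{"hand":0.06,"x":0,"y":0,"z":-0.002,"spin":0},{"hand":0.03,"x":0,"y":0,"z":-0.002,"spin":0},{"hand":0.015,"x":0,"y":0,"z":-0.002,"spin":0},{"hand":0.0,"x":0,"y":0,"z":-0.002,"spin":0},{"hand":0.0,"x":0,"y":0,"z":-0.002,"spin":0},{"hand":0.0,"x":0,"y":0,"z":-0.002,"spin":0},{"hand":0.0,"x":0,"y":0,"z":-0.002,"spin":0},{"hand":0.0,"x":0,"y":0,"z":-0.002,"spin":0},{"hand":0.0,"x":0,"y":0,"z":-0.002,"spin":0},{"hand":0.0,"x":0,"y":0,"z":-0.002,"spin":0},{"hand":0.0,"x":0,"y":0,"z":-0.002,"spin":0},{"hand":0.0,"x":0,"y":0,"z":-0.002,"spin":0}]'
```

```text
t: 5.35
eef_pos: [590.4, 349.6, 150.1]
tcp_rot: [3.142, -0.0, -1.477]
ft_force: [-0.3, -0.3, 0.7]
opening: 0.216
```

```bash
python3 -m handwheel '[{"hand":0.0,"x":0,"y":0,"z":0,"spin":0},{"hand":0.0,"x":0,"y":0,"z":0,"spin":0},{"hand":0.0,"x":0,"y":0,"z":0,"spin":0},{"hand":0.0,"x":0,"y":0,"z":0,"spin":0},{"hand":0.0,"x":0,"y":0,"z":0,"spin":0},{"hand":0.0,"x":0,"y":0,"z":0,"spin":0}]'
```

```text
t: 5.85
eef_pos: [590.4, 349.7, 150.1]
tcp_rot: [3.142, -0.0, -1.477]
ft_force: [0.2, 0.2, -0.3]
opening: 0.101
```

```bash
python3 -m handwheel '[{"hand":0.0,"x":0,"y":0,"z":0,"spin":0},{"hand":0.0,"x":0,"y":0,"z":0.01,"spin":0},{"hand":0.0,"x":0,"y":0,"z":0.025,"spin":0},{"hand":0.0,"x":0,"y":0,"z":0.045,"spin":0},{"hand":0.0,"x":0,"y":0,"z":0.065,"spin":0},{"hand":0.0,"x":0,"y":0,"z":0.09,"spin":0},{"hand":0.0,"x":0,"y":0,"z":0.11,"spin":0},{"hand":0.0,"x":0,"y":0,"z":0.125,"spin":0},{"hand":0.0,"x":0,"y":0,"z":0.13,"spin":0},{"hand":0.0,"x":0,"y":0,"z":0.13,"spin":0},{"hand":0.0,"x":0,"y":0,"z":0.13,"spin":0},{"hand":0.0,"x":0,"y":0,"z":0.13,"spin":0}]'; python3 - <<'E'
from h import *
t=read_camera("top");s=read_camera("side"); u,v=pix(s,[590,349,220])[0].astype(int); a,b=pix(t,[590,349,220])[0].astype(int)
cv2.imwrite("pics/c3.png",np.hstack([crop(s,u,v,50,4),crop(t,a,b,50,4)]))
E
```

```text
t: 6.85
eef_pos: [590.0, 349.5, 278.7]
tcp_rot: [3.14, -0.001, -1.477]
ft_force: [0.5, 0.5, -2.6]
opening: 0.102
```

View pics/c3.png

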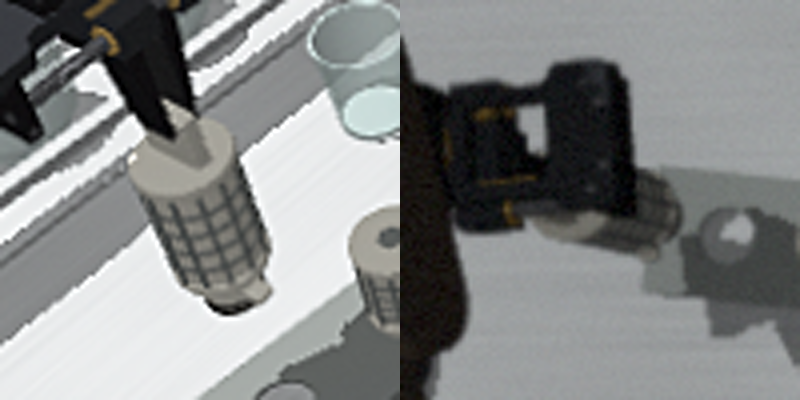

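Cartridge held upright and clear of the rack (body at about (200,180) in the side crop). Next I carry it over the socket.

```bash
python3 -m handwheel '[{"hand":0.0,"x":-0.001,"y":-0.02,"z":0,"spin":0},{"hand":0.0,"x":-0.003,"y":-0.05,"z":0,"spin":0},{"hand":0.0,"x":-0.006,"y":-0.085,"z":0,"spin":0},{"hand":0.0,"x":-0.009,"y":-0.12,"z":0,"spin":-0.2},{"hand":0.0,"x":-0.011,"y":-0.158,"z":0,"spin":-0.4},{"hand":0.0,"x":-0.014,"y":-0.196,"z":0,"spin":-0.6},{"hand":0.0,"x":-0.017,"y":-0.234,"z":0,"spin":-0.8},{"hand":0.0,"x":-0.02,"y":-0.272,"z":0,"spin":-0.8},{"hand":0.0,"x":-0.023,"y":-0.31,"z":0,"spin":-0.8},{"hand":0.0,"x":-0.026,"y":-0.348,"z":0,"spin":-0.8},{"hand":0.0,"x":-0.029,"y":-0.386,"z":0,"spin":-0.8},{"hand":0.0,"x":-0.031,"y":-0.424,"z":0,"spin":-0.8},{"hand":0.0,"x":-0.034,"y":-0.462,"z":0,"spin":-0.8},{"hand":0.0,"x":-0.036,"y":-0.5,"z":0,"spin":-0.8},{"hand":0.0,"x":-0.038,"y":-0.53,"z":0,"spin":-0.8},{"hand":0.0,"x":-0.039,"y":-0.55,"z":0,"spin":-0.8},{"hand":0.0,"x":-0.04,"y":-0.562,"z":0,"spin":-0.8},{"hand":0.0,"x":-0.04,"y":-0.57,"z":0,"spin":-0.8},{"hand":0.0,"x":-0.04,"y":-0.57,"z":0,"spin":-0.8},{"hand":0.0,"x":-0.04,"y":-0.57,"z":0,"spin":-0.8}]'
python3 -m handwheel '[{"hand":0.0,"x":0,"y":0,"z":-0.015,"spin":0},{"hand":0.0,"x":0,"y":0,"z":-0.03,"spin":0},{"hand":0.0,"x":0,"y":0,"z":-0.035,"spin":0},{"hand":0.0,"x":0,"y":0,"z":-0.037,"spin":0},{"hand":0.0,"x":0,"y":0,"z":-0.037,"spin":0},{"hand":0.0,"x":0,"y":0,"z":-0.037,"spin":0},{"hand":0.0,"x":0,"y":0,"z":-0.037,"spin":0}]'
 python3 - <<'E'
from h import *
print(state())
t=read_camera("top");s=read_camera("side"); u,v=pix(s,[550,-220,130])[0].astype(int); a,b=pix(t,[550,-220,130])[0].astype(int)
cv2.imwrite("pics/c4.png",np.hstack([crop(s,u,v,40,5)[:,:,:],crop(t,a,b,40,5)])); print(u-40,v-40)
E
```

```text
t: 8.62
eef_pos: [550.5, -219.6, 279.8]
tcp_rot: [3.141, 0.0, -1.546]
ft_force: [0.9, -0.1, -1.6]
opening: 0.099
t: 9.2
eef_pos: [550.7, -220.2, 243.9]
tcp_rot: [-3.141, -0.001, -1.546]
ft_force: [0.2, 0.5, -1.5]
opening: 0.105
{'t': 9.2, 'joints': array([-4.91648135e-01,  4.11174660e-01,  1.59453101e+00, -7.66500795e-05,
        1.13464473e+00,  1.05448516e+00]), 'qvel': array([-5.08265636e-03, -9.91843533e-04,  2.07542694e-03,  6.56766989e-05,
       -3.68852169e-03,  7.90299834e-04]), 'tau': array([ 1.32042174e-01, -5.74413586e+01, -2.71800971e+01,  7.00574974e-02,
       -5.22208633e-02,  2.70251134e-03]), 'eef_pos': array([ 550.74460189, -220.1953762 ,  243.87195593]), 'tcp_rot': array([-3.14054665e+00, -6.73723297e-04, -1.54610131e+00]), 'ft_force': array([ 0.21915942,  0.46849975, -1.53328782]), 'moment': array([ 0.00417165,  0.0316476 , -0.002419  ]), 'opening': 0.10484487456876207}
307 124
```

View pics/c4.png

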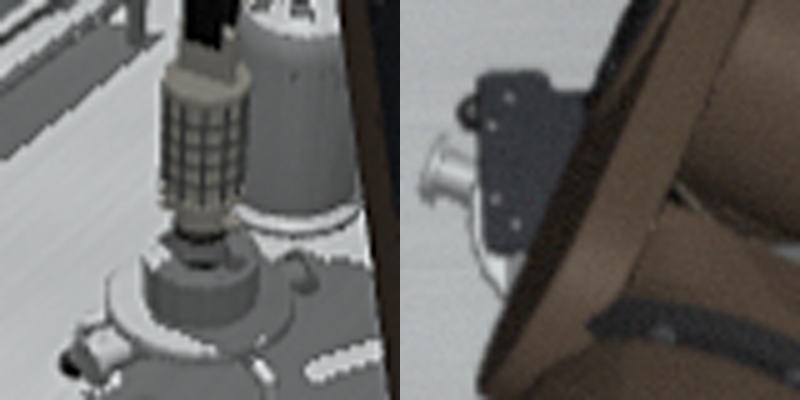

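Cartridge axis at x≈204 in the side crop, collar centre at about 203, so it sits over the bore. Next I lower slowly, watching the force.

```bash
python3 -m handwheel '[{"hand":0.0,"x":0,"y":0,"z":-0.004,"spin":0},{"hand":0.0,"x":0,"y":0,"z":-0.008,"spin":0},{"hand":0.0,"x":0,"y":0,"z":-0.012,"spin":0},{"hand":0.0,"x":0,"y":0,"z":-0.016,"spin":0},{"hand":0.0,"x":0,"y":0,"z":-0.02,"spin":0},{"hand":0.0,"x":0,"y":0,"z":-0.022,"spin":0},{"hand":0.0,"x":0,"y":0,"z":-0.022,"spin":0},{"hand":0.0,"x":0,"y":0,"z":-0.022,"spin":0}]'
```

```text
t: 9.97
eef_pos: [550.4, -220.3, 221.0]
tcp_rot: [3.141, -0.0, -1.546]
ft_force: [-0.4, -0.5, -1.3]
opening: 0.105
```

```bash
python3 -m handwheel '[{"hand":0.0,"x":0,"y":0,"z":-0.002,"spin":0},{"hand":0.0,"x":0,"y":0,"z":-0.004,"spin":0},{"hand":0.0,"x":0,"y":0,"z":-0.005,"spin":0},{"hand":0.0,"x":0,"y":0,"z":-0.006,"spin":0},{"hand":0.0,"x":0,"y":0,"z":-0.007,"spin":0},{"hand":0.0,"x":0,"y":0,"z":-0.008,"spin":0},{"hand":0.0,"x":0,"y":0,"z":-0.008,"spin":0}]'
```

```text
t: 10.55
eef_pos: [550.4, -220.3, 212.9]
tcp_rot: [3.141, 0.0, -1.546]
ft_force: [-1.0, 0.2, -1.8]
opening: 0.104
```

The lugs dropped into the slots without contact force. Next I press on the seal.

```bash
python3 -m handwheel '[{"hand":0.0,"x":0,"y":0,"z":-0.002,"spin":0},{"hand":0.0,"x":0,"y":0,"z":-0.004,"spin":0},{"hand":0.0,"x":0,"y":0,"z":-0.005,"spin":0},{"hand":0.0,"x":0,"y":0,"z":-0.006,"spin":0},{"hand":0.0,"x":0,"y":0,"z":-0.007,"spin":0},{"hand":0.0,"x":0,"y":0,"z":-0.008,"spin":0},{"hand":0.0,"x":0,"y":0,"z":-0.009,"spin":0},{"hand":0.0,"x":0,"y":0,"z":-0.01,"spin":0},{"hand":0.0,"x":0,"y":0,"z":-0.01,"spin":0},{"hand":0.0,"x":0,"y":0,"z":-0.01,"spin":0}]'
```

```text
t: 11.38
eef_pos: [550.8, -220.5, 203.8]
tcp_rot: [-3.14, -0.001, -1.546]
ft_force: [0.0, 0.2, 8.1]
opening: 0.103
```

```bash
python3 -m handwheel '[{"hand":0.0,"x":0,"y":0,"z":-0.0007,"spin":0},{"hand":0.0,"x":0,"y":0,"z":-0.0015,"spin":0},{"hand":0.0,"x":0,"y":0,"z":-0.0015,"spin":0},{"hand":0.0,"x":0,"y":0,"z":-0.0015,"spin":0},{"hand":0.0,"x":0,"y":0,"z":-0.0015,"spin":-0.3},{"hand":0.0,"x":0,"y":0,"z":-0.0015,"spin":-0.6},{"hand":0.0,"x":0,"y":0,"z":-0.0015,"spin":-1},{"hand":0.0,"x":0,"y":0,"z":-0.0015,"spin":-1.4},{"hand":0.0,"x":0,"y":0,"z":-0.0015,"spin":-1.8},{"hand":0.0,"x":0,"y":0,"z":-0.0015,"spin":-2}]'; python3 -c "
from cell import *;print(state()['moment'])"
```

```text
t: 12.22
eef_pos: [550.9, -220.6, 202.5]
tcp_rot: [-3.14, -0.001, -1.723]
ft_force: [-0.4, 1.1, 8.1]
opening: 0.102
[0.08585444 0.17981739 0.04836966]
```

```bash
python3 -m handwheel '[{"hand":0.0,"x":0,"y":0,"z":-0.0003,"spin":-0.6},{"hand":0.0,"x":0,"y":0,"z":-0.0003,"spin":-1.2},{"hand":0.0,"x":0,"y":0,"z":-0.0003,"spin":-1.8},{"hand":0.0,"x":0,"y":0,"z":-0.0003,"spin":-2.4},{"hand":0.0,"x":0,"y":0,"z":-0.0003,"spin":-3},{"hand":0.0,"x":0,"y":0,"z":-0.0003,"spin":-3.6},{"hand":0.0,"x":0,"y":0,"z":-0.0003,"spin":-4.2},{"hand":0.0,"x":0,"y":0,"z":-0.0003,"spin":-4.8},{"hand":0.0,"x":0,"y":0,"z":-0.0003,"spin":-5.4},{"hand":0.0,"x":0,"y":0,"z":-0.0003,"spin":-6},{"hand":0.0,"x":0,"y":0,"z":-0.0003,"spin":-6.6},{"hand":0.0,"x":0,"y":0,"z":-0.0003,"spin":-7.2},{"hand":0.0,"x":0,"y":0,"z":-0.0003,"spin":-7.8},{"hand":0.0,"x":0,"y":0,"z":-0.0003,"spin":-8.4},{"hand":0.0,"x":0,"y":0,"z":-0.0003,"spin":-9},{"hand":0.0,"x":0,"y":0,"z":-0.0003,"spin":-9.5},{"hand":0.0,"x":0,"y":0,"z":-0.0003,"spin":-9.5}]'; python3 -c "
from cell import *;print(state()['moment'])"
```

```text
t: 13.63
eef_pos: [551.0, -220.6, 202.3]
tcp_rot: [-3.14, 0.001, -2.553]
ft_force: [0.3, -0.1, 8.8]
opening: 0.1
[0.17755884 0.08228475 0.00386612]
```

```bash
for i in 1; do python3 -m handwheel '[{"hand":0.0,"x":0,"y":0,"z":0,"spin":-0.2},{"hand":0.0,"x":0,"y":0,"z":0,"spin":-0.4},{"hand":0.0,"x":0,"y":0,"z":0,"spin":-0.6},{"hand":0.0,"x":0,"y":0,"z":0,"spin":-0.8},{"hand":0.0,"x":0,"y":0,"z":0,"spin":-1},{"hand":0.0,"x":0,"y":0,"z":0,"spin":-1}]'; python3 -c "
from cell import *;print(state()['moment'])"; done
```

```text
t: 14.13
eef_pos: [550.9, -220.6, 202.3]
tcp_rot: [-3.14, 0.001, -2.638]
ft_force: [-1.5, -0.1, 9.3]
opening: 0.101
[0.15957541 0.18751445 0.09092546]
```

```bash
python3 -m handwheel '[{"hand":0.0,"x":0,"y":0,"z":0,"spin":-0.1},{"hand":0.0,"x":0,"y":0,"z":0,"spin":-0.2},{"hand":0.0,"x":0,"y":0,"z":0,"spin":-0.3},{"hand":0.0,"x":0,"y":0,"z":0,"spin":-0.3}]'; python3 -c "
from cell import *;print(state()['moment'])"
```

```text
t: 14.47
eef_pos: [550.7, -220.6, 202.3]
tcp_rot: [-3.14, 0.001, -2.664]
ft_force: [-2.0, 0.3, 10.6]
opening: 0.102
[0.18326072 0.37821828 0.13199918]
```

```bash
python3 -m handwheel '[{"hand":0.0,"x":0,"y":0,"z":0,"spin":-0.1},{"hand":0.0,"x":0,"y":0,"z":0,"spin":-0.2},{"hand":0.0,"x":0,"y":0,"z":0,"spin":-0.3},{"hand":0.0,"x":0,"y":0,"z":0,"spin":-0.3}]'; python3 -c "
from cell import *;print(state()['moment'])"
```

```text
t: 14.8
eef_pos: [550.7, -220.6, 202.3]
tcp_rot: [-3.14, 0.001, -2.689]
ft_force: [-1.5, 0.9, 10.8]
opening: 0.107
[0.10576104 0.33296201 0.37158575]
```

The stop is met: moment 0.37 N·m at 65.5° of turn. Next I ease off slightly and let the seal lift the lugs into the pockets.

```bash
python3 -m handwheel '[{"hand":0.0,"x":0,"y":0,"z":0,"spin":0.15},{"hand":0.0,"x":0,"y":0,"z":0,"spin":0.25},{"hand":0.0,"x":0,"y":0,"z":0.001,"spin":0.25},{"hand":0.0,"x":0,"y":0,"z":0.002,"spin":0.25},{"hand":0.0,"x":0,"y":0,"z":0.003,"spin":0.25},{"hand":0.0,"x":0,"y":0,"z":0.004,"spin":0.25},{"hand":0.0,"x":0,"y":0,"z":0.0045,"spin":0.25},{"hand":0.0,"x":0,"y":0,"z":0.0045,"spin":0.25},{"hand":0.0,"x":0,"y":0,"z":0.0045,"spin":0.25}]'; python3 -c "
from cell import *;print(state()['moment'])"
```

```text
t: 15.55
eef_pos: [550.5, -220.5, 206.0]
tcp_rot: [-3.141, 0.0, -2.668]
ft_force: [-0.8, -0.1, 5.1]
opening: 0.104
[0.05696384 0.28677074 0.04989969]
```

```bash
python3 -m handwheel '[{"hand":0.0,"x":0,"y":0,"z":0.0005,"spin":0},{"hand":0.0,"x":0,"y":0,"z":0.001,"spin":0},{"hand":0.0,"x":0,"y":0,"z":0.001,"spin":0},{"hand":0.0,"x":0,"y":0,"z":0.001,"spin":0}]'; python3 -c "
from cell import *;print(state()['moment'])"
```

```text
t: 15.88
eef_pos: [550.2, -220.3, 206.1]
tcp_rot: [3.141, -0.001, -2.668]
ft_force: [0.7, -2.9, -6.2]
opening: 0.105
[-0.36144948 -0.06644717  0.06495165]
```

Pulling up is blocked at 206.1 mm with a force reversal of −6 N, so the lugs are locked. Next I unload and release.

```bash
python3 -m handwheel '[{"hand":0.0,"x":0,"y":0,"z":-0.0005,"spin":0},{"hand":0.0,"x":0,"y":0,"z":-0.0005,"spin":0},{"hand":0.015,"x":0,"y":0,"z":-0.0005,"spin":0},{"hand":0.02,"x":0,"y":0,"z":-0.0005,"spin":0},{"hand":0.03,"x":0,"y":0,"z":-0.0005,"spin":0},{"hand":0.04,"x":0,"y":0,"z":-0.0005,"spin":0},{"hand":0.05,"x":0,"y":0,"z":-0.0005,"spin":0},{"hand":0.05,"x":0,"y":0,"z":-0.0005,"spin":0},{"hand":0.05,"x":0,"y":0,"z":-0.0005,"spin":0},{"hand":0.05,"x":0,"y":0,"z":-0.0005,"spin":0}]'
```

```text
t: 16.72
eef_pos: [550.4, -220.3, 206.3]
tcp_rot: [-3.142, -0.0, -2.668]
ft_force: [0.4, 0.1, -0.7]
opening: 0.515
```

Released, with no force on the tool. I withdraw straight up, then aside for the cameras.

```bash
python3 -m handwheel '[{"hand":0.05,"x":0,"y":0,"z":0.01,"spin":0},{"hand":0.05,"x":0,"y":0,"z":0.03,"spin":0},{"hand":0.05,"x":0,"y":0,"z":0.06,"spin":0},{"hand":0.05,"x":0,"y":0,"z":0.1,"spin":0},{"hand":0.05,"x":0,"y":0,"z":0.14,"spin":0},{"hand":0.05,"x":-0.04,"y":0,"z":0.15,"spin":0},{"hand":0.05,"x":-0.08,"y":0.03,"z":0.15,"spin":0},{"hand":0.05,"x":-0.1,"y":0.06,"z":0.15,"spin":0},{"hand":0.05,"x":-0.1,"y":0.1,"z":0.15,"spin":0},{"hand":0.05,"x":-0.1,"y":0.14,"z":0.15,"spin":0},{"hand":0.05,"x":-0.1,"y":0.18,"z":0.15,"spin":0},{"hand":0.05,"x":-0.1,"y":0.2,"z":0.15,"spin":0},{"hand":0.05,"x":-0.1,"y":0.2,"z":0.15,"spin":0},{"hand":0.05,"x":-0.1,"y":0.2,"z":0.15,"spin":0}]'
 python3 - <<'E'
from h import *
t=read_camera("top");s=read_camera("side"); u,v=pix(s,[550,-220,130])[0].astype(int); a,b=pix(t,[550,-220,130])[0].astype(int)
cv2.imwrite("pics/c5.png",np.vstack([np.hstack([crop(s,u,v,40,5)[:300],crop(t,a,b,40,5)[:300]]),np.hstack([cv2.resize(c["img"][:,:,::-1],(400,250)) for c in(s,t)])]))
f=lambda c,P,o,s:((pix(c,P)-o)*s+s/2).round()
P=[[550.3,-220.4,188],[550.3,-220.4,222],[550.3,-220.4,94]]
print(f(s,P,[u-40,v-40],5),f(t,P,[a-40,b-40],5))
E
```

```text
t: 17.88
eef_pos: [450.3, -19.5, 357.1]
tcp_rot: [-3.141, 0.001, -2.665]
ft_force: [1.5, -0.5, 0.6]
opening: 0.527
[[207. 128.]
 [209.  80.]
 [202. 252.]] [[228. 194.]
 [242. 188.]
 [194. 210.]]
```

View pics/c5.png

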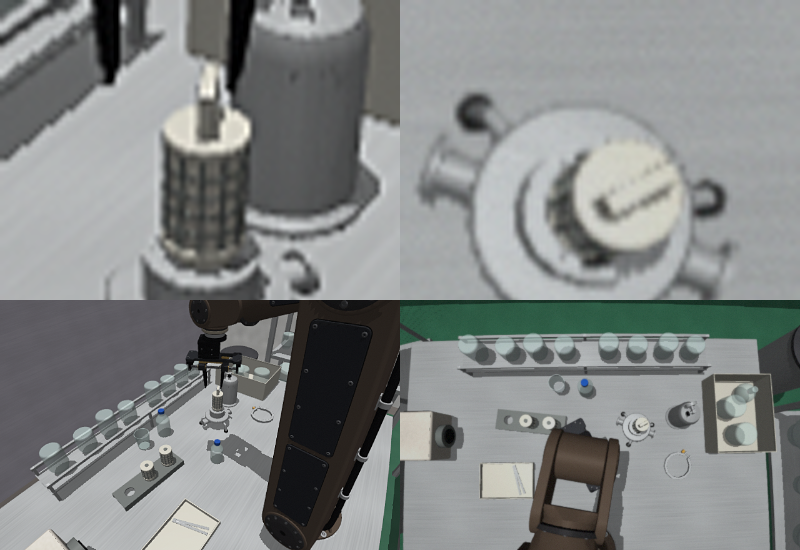

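The cartridge stands upright in the socket. Its body top is at (207,130) in the side crop and (628,195) in the top one, within 2 crop pixels of the prediction for the locked pose. Everything else is where it was, and the gripper is clear.

```bash
python3 -c "
from cell import *;print(state()['qvel'].round(3),state()['ft_force']);print(job_done())"
```

```text
[-0.017  0.007  0.002  0.003 -0.003  0.003] [ 0.37117117 -1.0138957   0.08669827]
the job is handed in; nothing more can be done
None
```

The finned cartridge is in the socket and locked, and I handed the job in at about 18 s of the 72 s allowed; no verdict was reported.

- **Insertion:** I lined the lugs up with the slots from the camera view (about 1.4° off x). They dropped in at the first attempt with no contact force.
- **Pressing and turning:** The wrist force while pressing and turning read at most about 11 N. The turn met the stop at about 65.5°, with a moment of 0.37 N·m.
- **Lock check:** I let the seal lift the cartridge, and its nozzle end came to about 68 mm. A light upward pull was then blocked, with the force reversing to −6 N.
- **After release:** The force on the tool fell to about zero. In both pictures the cartridge stands upright, within 2 enlarged-crop pixels (about 1 mm) of the predicted locked pose. By eye the plain cartridges, glassware and shell had not moved; I did not measure them again.

No check failed. The only mishap was the first move command, refused because each row must list every key; nothing moved.

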